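# Shut the tagged mist-line valve under a sliding cover

### The job

Push the cover of the valve box all the way back to its stop, then push the handle of the valve with the round tag clockwise until it is fully shut, square across its pipe. Do it only by pushing with the fingers: do not grip the handle, and grip or lift nothing else. Leave the cover open, and the other two valves and everything standing around as they are.

Things in the scene. Friction and masses are not known exactly. Their poses are not given: they have to be found in the camera images.
- valve_box: grey valve box fixed to the bench. Origin on the bench below the centre of its opening; x from the front (robot side) wall to the back, y left, z up; turned up to 0.25 rad. Outside x -90 to 215, y +-191 mm; walls 6 mm, 115 high; opening x +-84, y +-185, roofed behind it. Side rails rise to 127 mm, a gauge at the back (x 251) to 120; outlet pipes in front (to x -132) stay under 60
- cover (a joint): dark sheet-steel cover, m slid to the back (box +x): 0 to 0.012 at the start (opening hidden), 0.150 at its stop. Slides at about 3 N plus 4 N per m/s, stays where left, cannot lift off. 4 mm sheet 180 x 362 mm, top 119 mm above the bench; on it a raised panel 130 (x) by 290 (y) mm, 20 mm high, top at 139 mm (ribs 141)
- cover_push (a point): middle of the upright front face (290 mm wide, 20 mm high, facing box -x) of the cover's raised panel, 129 mm above the bench; moves with the cover, at box x -50 mm when closed, +100 mm at the stop. In front of it lie 40 mm of flat sheet (top at 119 mm)
- tagged_valve: brass ball valve whose handle carries the round tag (flat steel disc 36 mm across, centred 22 mm from the pivot, top at 97 mm); two like it have none. Origin on the handle's pivot axis at bench height, axes as the box's. In any of three places: pivots at box x 20, y -105, -5 or 95 mm. Valve bodies and pipes stay under 62 mm, pivot posts (22 mm across) under 81 mm
- tagged_valve_handle (a joint): tagged valve's lever, rad: 0 = open, along the pipe, pointing from the pivot to the front wall (box -x); turns clockwise from above; 1.571 = shut, at its stop, pointing left (box +y). Starts at 0 to 0.25, stays where left, turns at about 0.25 N m. All three levers turn alike, pivots 100 mm apart
- tagged_valve_tip (a point): free end of the tagged lever, 80 mm from the pivot, 88 mm above the bench. The black sleeve (24 to 80 mm from the pivot) is 18 mm wide, from 82 to 92 mm above the bench, with a 5 mm wide spine up to 95 mm; its two long sides are the parts tagged_valve_handle_c3 (pushed to shut it) and _c4 (opposite)
- plain_valve_a_tip (a point): free end of the handle of one untagged valve, 80 mm from its pivot, 88 mm above the bench; same lever, open or slightly throttled (0 to 0.25 rad)
- plain_valve_b_tip (a point): the same for the other untagged valve
- coupling: brass hose coupling, 28 mm across and 30 mm tall, standing on the box floor (5 mm above the bench) far below the handles; only in sight once the cover is back; origin under its centre
- clay_pot: terracotta pot, 100 mm across and 95 mm tall, on the bench beside the left (+y) wall of the box; origin under its centre
- spray_bottle: white spray bottle, 76 mm across and 188 mm tall, on the bench by the right (-y) wall of the box, beyond the trowel; origin under its centre
- trowel: hand trowel lying on the bench right of the box, 280 mm long and 30 mm high; origin on the bench where blade and handle meet
- glass_bowl: clear bowl, 110 mm across and 45 mm tall, on the bench by the left front of the box; origin under its centre
- dibber: wooden dibber lying on the bench between the box's right wall and the trowel, 170 mm long and 26 mm high; origin near its middle, on the bench
Things that resemble listed ones, but are neither listed nor needed, are in the scene too. What is shaped like the tagged_valve but orange is not meant.

How it is judged:
By the outcome, as a careful person would: the job done as asked, in the order asked, and still so for the second after the job is handed in, with the robot touching nothing.
It also fails if it takes over 51 s, if anything falls off the work surface, if the arm or the gripper's body presses on something with over 40 N, if the wrist force passes 120 N, or if a joint passes its speed limit or range.

### The arm

A 6-joint arm with a two-finger parallel gripper is mounted at the origin on the work surface. World frame = base frame: x ahead of the robot, y to its left, z up, the work surface at z = 0. Lengths are in m, angles in degrees, forces in N, time in s.
With the tool pointing down it reaches from about 0.375 to 0.9 m from the base axis. Payload 3.1 kg.
Tool frame: the origin (TCP) lies on the centre line of the jaws, within the pads' length; the fingertips stand 8 mm ahead of it and the grasp point (between the pads) lies 11 mm behind it; z points along the fingers, y is the line along which they close (so a half turn about z gives the same grasp; the last joint's range is limited). The gripper opens to 87 mm and grips with 3 to 60 N. Pads are 19 mm wide; open, the fingers measure 117 mm over their backs; the gripper's body (75 mm by 190 mm) begins 51 mm behind the grasp point.
Start: joints at [59.043, 30.224, 82.088, -0, 67.689, -10.227], TCP at [0.221, 0.585, 0.231] pointing down, gripper open.
Joint ranges: [-176.69, 176.69], [-43.24, 126.21], [12.49, 139.97], [-82, 262], [0, 151.66], [-163.58, 163.58]. Speed limits (degrees/s): [159.86, 159.86, 180, 180, 180, 180].

### API

Orientations are given as a 3x3 rotation matrix whose columns are the frame's x, y, z axes.
In Python, from rig import * gives the robot as it stands.
- The arm moves only by the tool step_arm, never from a script. Its argument "targets" is a list of rows, each a list of 5 numbers: the opening, from -1 (shut) to 1 (fully open), then the shift along the world's x, y, z normalised to -1 to 1, where 1 is 0.25 m, then the turn about the world's z normalised to -1 to 1, where 1 is 180 degrees. In form: [[fingers, x, y, z, turn], ...]. A call has 1 to 20 rows; each row is the pose to reach, as a shift and turn from the pose commanded when the call began, turning the shorter way round; what a row does not reach only later rows make up. A row lasts 1/10 s, in which the tool goes at most 50 mm and 8.59 degrees, less where a joint would pass 70% of its speed; a pose out of reach is approached as far as the arm can. A call with a number of a shift or a turn outside -1 to 1 is refused whole. A call with a gripper value outside its range is refused whole. The fingers move at their own pace and stop on an object; the grip force is fixed at half the most. Time passes only in rows, so rows that repeat a pose let the fingers close. It gives the time, the measured TCP pose, the force, the opening and the grip force at its end, in the units of the state.
- read_state(): the state, without advancing time (a new reading comes with each control period).
- capture(name): name is "scene" or "top"; returns a dict with "color" (420x560x3 uint8, red, green, blue), "mtx" (3x3 intrinsics, pixels), "pose" (4x4, takes a point from camera to world coordinates). Camera axes: x right, y down, z forward; pixel columns grow to the right and rows downward; lengths in m; the calibration is good to about 2 mm. A picture is of the moment at which its call begins. There is no depth.
- hand_in(): hands the job in; it is judged then, once.
The state is a dict: "time_s": time; "joint_positions": joint angles; "qvel": joint speeds; "tau": joint torques, N m; "position": TCP position; "tcp_rot": TCP orientation; "force": force on the tool from outside, world axes, zero at the start; "moment": the same for the moment, N m; "opening": opening from 0.0 (shut) to 1.0 (fully open); "grasp_force": force on a finger pad.
Only numpy, scipy, OpenCV 4.12 (cv2) and the standard library are available. Lean on these libraries where they do the work, as an engineer would, in place of code of your own. Each camera call takes 0.05 s, during which the arm holds its last target. There are 200 camera calls.

## Working session

There is one attempt and no reset: what is moved stays moved. The work goes in short steps, Python scripts to look and compute and a tool call to move; the robot and the scene stay as the last step left them, time stands still between calls to the robot, and variables do not carry over. Pictures are saved under pics/ and viewed, at most 10 in all, crops included, and the job is handed in when it is done.

Besides the shell and the picture viewer there is one more tool, called after "Call:" as name([rows], argument=value, ...), one row to a line, values as JSON. step_arm: Moves the arm, as the interface text tells. Scaled input: -1 to 1 covers 0.25 m each way for a shift and 180 degrees each way for a turn. Its arguments: {"type":"object","properties":{"targets":{"type":"array","items":{"type":"array","items":{"type":"number"}}}},"required":["targets"]}

```bash
mkdir -p pics; python3 - <<'E'
from rig import *
import cv2
for n in ("scene","top"):
    c=capture(n); cv2.imwrite(f"pics/{n}0.png",c["color"][:,:,::-1])
    print(n,c["mtx"].round(1).tolist(),c["pose"].round(4).tolist())
s=read_state();print(s["time_s"],s["position"],s["tcp_rot"],s["opening"])
E
```

```text
scene [[409.8, 0.0, 279.2], [0.0, 409.8, 205.1], [0.0, 0.0, 1.0]] [[0.3392, -0.8891, 0.3074, 0.1831], [-0.9407, -0.3218, 0.1074, -0.0883], [0.0034, -0.3256, -0.9455, 1.0985], [0.0, 0.0, 0.0, 1.0]]
top [[472.0, 0.0, 284.4], [0.0, 472.0, 212.5], [0.0, 0.0, 1.0]] [[0.0021, -0.9963, 0.086, 0.3748], [-1.0, -0.0017, 0.0044, 0.0302], [-0.0042, -0.086, -0.9963, 1.5331], [0.0, 0.0, 0.0, 1.0]]
0.1 [0.22085684 0.58399697 0.22966752] [[-9.35278064e-01  3.53912336e-01 -1.00109115e-03]
 [ 3.53913578e-01  9.35276663e-01 -1.65597837e-03]
 [ 3.50226017e-04 -1.90309999e-03 -9.99998128e-01]] 1.0028370516967204
```

View pics/top0.png

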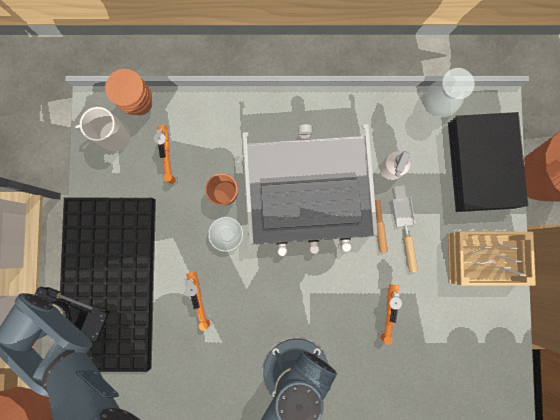

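View pics/scene0.png

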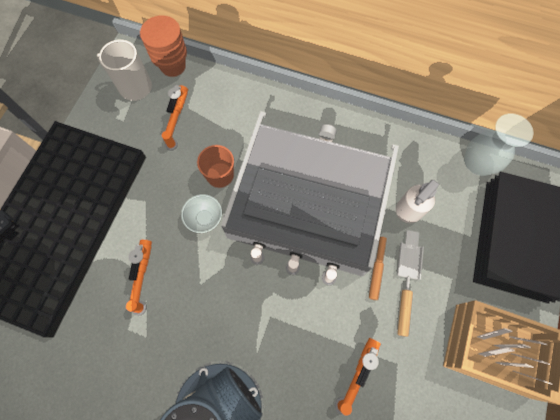

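The top view shows the box around (310,190) px with the cover closed and the raised panel at (262-361, 177-229). I'll zoom in to get corners.

```bash
python3 - <<'E'
import cv2,numpy as np
a=cv2.imread("pics/top0.png")[115:265,235:385]; b=cv2.imread("pics/scene0.png")[105:285,215:410]
a=cv2.resize(a,None,fx=4,fy=4,interpolation=cv2.INTER_CUBIC); 
cv2.imwrite("pics/c0.png",a)
E
```

```text
(no output)
```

View pics/c0.png

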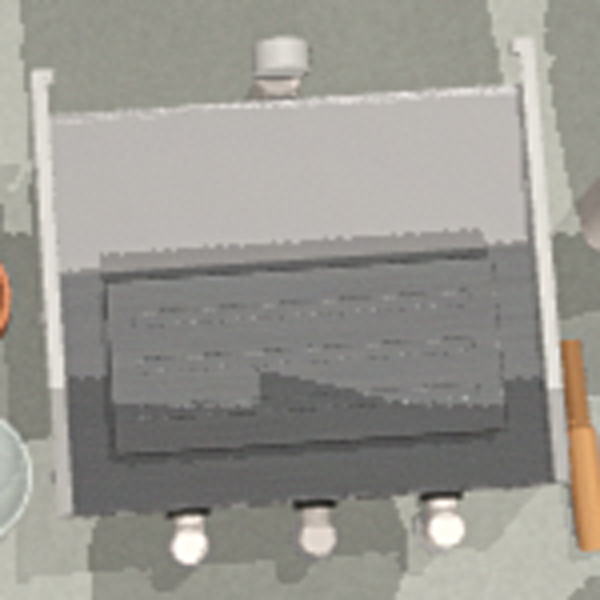

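The crop shows the panel front corners at (115,455)/(503,430) and the cover front corners at (73,517)/(556,482). The roof back edge ends at (50,115)/(520,90). I'll fit the box pose to these.

```bash
cat > h.py <<'E'
import numpy as np
C={"top":(np.array([[472,0,284.4],[0,472,212.5],[0,0,1]]),np.array([[0.0021,-0.9963,0.086,0.3748],[-1,-0.0017,0.0044,0.0302],[-0.0042,-0.086,-0.9963,1.5331],[0,0,0,1]])),
"scene":(np.array([[409.8,0,279.2],[0,409.8,205.1],[0,0,1]]),np.array([[0.3392,-0.8891,0.3074,0.1831],[-0.9407,-0.3218,0.1074,-0.0883],[0.0034,-0.3256,-0.9455,1.0985],[0,0,0,1]]))}
def ray(n,u,v,z):
    K,P=C[n]; d=P[:3,:3]@np.linalg.solve(K,[u,v,1]); o=P[:3,3]; return o+d*(z-o[2])/d[2]
def box(p,x,y):
    c,s=np.cos(p[2]),np.sin(p[2]); return np.array([p[0]+c*x-s*y,p[1]+s*x+c*y])
def inv(p,w):
    c,s=np.cos(p[2]),np.sin(p[2]); d=np.array(w)[:2]-p[:2]; return np.array([c*d[0]+s*d[1],-s*d[0]+c*d[1]])
E
python3 - <<'E'
from h import *
from scipy.optimize import least_squares
D=[(115,455,.139,-.05,.145,1),(503,430,.139,-.05,-.145,1),(107,280,.139,.08,.145,1),(492,258,.139,.08,-.145,1),
(73,517,.119,-.09,.181,1),(556,482,.119,-.09,-.181,1),(50,115,.115,.215,.185,0),(520,90,.115,.215,-.185,0)]
W=[ray("top",235+u/4,115+v/4,z)[:2] for u,v,z,*_ in D]
f=lambda q:np.concatenate([box(q,x+m*q[3],y)-w for (_,_,_,x,y,m),w in zip(D,W)])
r=least_squares(f,[.5,0,0,0]);print(r.x,(r.fun.reshape(-1,2)*1000).round(1).tolist())
q=r.x
for x,y in [(-.05,0),(.1,0),(.02,-.105),(.02,-.005),(.02,.095)]: print(x,y,box(q,x,y))
E
```

```text
[ 0.50321701 -0.0442585   0.06486812  0.00237555] [[-0.5, 0.0], [-0.8, -2.6], [-1.3, 1.7], [0.6, -0.8], [2.6, 1.3], [-0.7, 1.2], [-2.1, 4.7], [2.1, -5.6]]
-0.05 0 [ 0.45332217 -0.04749963]
0.1 0 [ 0.60300669 -0.03777624]
0.02 -0.105 [ 0.52998132 -0.14774121]
0.02 -0.005 [ 0.52349906 -0.04795153]
0.02 0.095 [0.5170168  0.05183815]
```

Call:
step_arm([
  [-1,0.08,-0.2,0,0.04],
  [-1,0.14,-0.4,0,0.08],
  [-1,0.2,-0.6,0,0.12],
  [-1,0.26,-0.8,0,0.136],
  [-1,0.32,-1,0,0.136],
  [-1,0.32,-1,0,0.136],
])

```text
time_s: 0.7
position: [0.3009, 0.3305, 0.2301]
tcp_rot: [[-0.998, -0.062, -0.002], [-0.062, 0.998, -0.003], [0.002, -0.003, -1.0]]
force: [0.7, 0.3, 0.1]
opening: 0.541
grasp_force: 0.0
```

Call:
step_arm([
  [-1,0.08,-0.2,0,0],
  [-1,0.14,-0.4,0,0],
  [-1,0.2,-0.6,0,0],
  [-1,0.26,-0.8,0,0],
  [-1,0.32,-1,0,0],
  [-1,0.32,-1,0,0],
])

```text
time_s: 1.3
position: [0.3837, 0.081, 0.2308]
tcp_rot: [[-0.998, -0.06, 0.003], [-0.06, 0.998, -0.001], [-0.003, -0.001, -1.0]]
force: [0.1, 0.1, -0.6]
opening: 0.027
grasp_force: 0.0
```

Call:
step_arm([
  [-1,0.04,-0.18,0,0],
  [-1,0.1,-0.36,0,0],
  [-1,0.16,-0.54,0,0],
  [-1,0.16,-0.54,0,0],
  [-1,0.16,-0.54,-0.15,0],
  [-1,0.16,-0.54,-0.3,0],
  [-1,0.16,-0.54,-0.3,0],
  [-1,0.16,-0.54,-0.3,0],
])

```text
time_s: 2.1
position: [0.421, -0.0497, 0.1555]
tcp_rot: [[-0.998, -0.066, -0.002], [-0.066, 0.998, 0.001], [0.002, 0.001, -1.0]]
force: [0.4, 0.5, 0.5]
opening: 0.007
grasp_force: 0.0
```

Call:
step_arm([
  [-1,0,0,-0.05,0],
  [-1,0,0,-0.09,0],
  [-1,0,0,-0.09,0],
  [-1,0.06,0.004,-0.09,0],
  [-1,0.12,0.008,-0.09,0],
  [-1,0.18,0.012,-0.09,0],
  [-1,0.24,0.016,-0.09,0],
  [-1,0.3,0.02,-0.09,0],
  [-1,0.36,0.024,-0.09,0],
  [-1,0.42,0.028,-0.09,0],
  [-1,0.48,0.032,-0.09,0],
  [-1,0.54,0.036,-0.09,0],
  [-1,0.6,0.04,-0.09,0],
  [-1,0.64,0.042,-0.09,0],
  [-1,0.66,0.043,-0.09,0],
  [-1,0.66,0.043,-0.09,0],
])

```text
time_s: 3.7
position: [0.587, -0.0396, 0.1335]
tcp_rot: [[-0.998, -0.066, 0.002], [-0.066, 0.998, -0.0], [-0.002, -0.0, -1.0]]
force: [0.0, -1.0, 0.2]
opening: 0.005
grasp_force: 0.1
```

Call:
step_arm([
  [-1,0.008,0,0,0],
  [-1,0.016,0,0,0],
  [-1,0.02,0,0,0],
  [-1,0.02,0,0,0],
])

```text
time_s: 4.1
position: [0.5909, -0.0396, 0.133]
tcp_rot: [[-0.998, -0.065, -0.001], [-0.065, 0.998, 0.0], [0.001, 0.0, -1.0]]
force: [-3.2, 1.7, 0.7]
opening: 0.007
grasp_force: 1.4
```

Call:
step_arm([
  [-1,0.008,0,0,0],
  [-1,0.012,0,0,0],
  [-1,0.012,0,0,0],
])

```text
time_s: 4.4
position: [0.5938, -0.0395, 0.1329]
tcp_rot: [[-0.998, -0.066, -0.001], [-0.066, 0.998, 0.0], [0.001, 0.0, -1.0]]
force: [-3.3, 2.1, 1.1]
opening: 0.004
grasp_force: 1.8
```

Call:
step_arm([
  [-1,0.006,0,0,0],
  [-1,0.01,0,0,0],
  [-1,0.01,0,0,0],
])

```text
time_s: 4.7
position: [0.5939, -0.0395, 0.1329]
tcp_rot: [[-0.998, -0.066, -0.007], [-0.066, 0.998, 0.0], [0.006, 0.001, -1.0]]
force: [-7.8, 1.2, 7.0]
opening: 0.006
grasp_force: 4.2
```

Call:
step_arm([
  [-1,0.006,0,0,0],
  [-1,0.01,0,0,0],
  [-1,0.01,0,0,0],
])

```text
time_s: 5.0
position: [0.594, -0.0395, 0.1329]
tcp_rot: [[-0.998, -0.067, -0.012], [-0.067, 0.998, 0.001], [0.012, 0.001, -1.0]]
force: [-12.5, -0.1, 11.0]
opening: 0.005
grasp_force: 6.6
```

Call:
step_arm([
  [-1,-0.05,0,0,0],
  [-1,-0.12,0,0.1,0],
  [-1,-0.2,0,0.25,0],
  [-1,-0.4,0,0.4,0],
  [-1,-0.6,0,0.4,0],
  [-1,-0.7,0,0.4,0],
  [-1,-0.7,0,0.4,0],
])

```text
time_s: 5.7
position: [0.4204, -0.0391, 0.2335]
tcp_rot: [[-0.998, -0.064, -0.001], [-0.064, 0.998, -0.0], [0.001, -0.0, -1.0]]
force: [0.9, 0.3, 0.6]
opening: 0.006
grasp_force: 0.0
```

```bash
python3 - <<'E'
from rig import *
import cv2
ims=[]
for n,(x,y) in (("scene",(225,100)),("top",(235,120))):
    c=capture(n)["color"][:,:,::-1]; cv2.imwrite(f"pics/{n}1.png",c)
    if n=="top": cv2.imwrite("pics/c1.png",cv2.resize(c[115:265,235:385],None,fx=4,fy=4,interpolation=cv2.INTER_CUBIC))
    else: cv2.imwrite("pics/c1s.png",cv2.resize(c[100:280,215:410],None,fx=3,fy=3,interpolation=cv2.INTER_CUBIC))
E
```

```text
(no output)
```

View pics/c1.png

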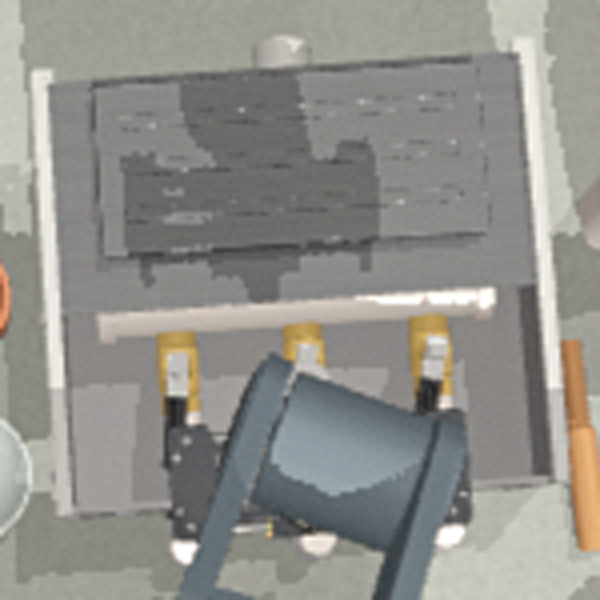

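View pics/c1s.png

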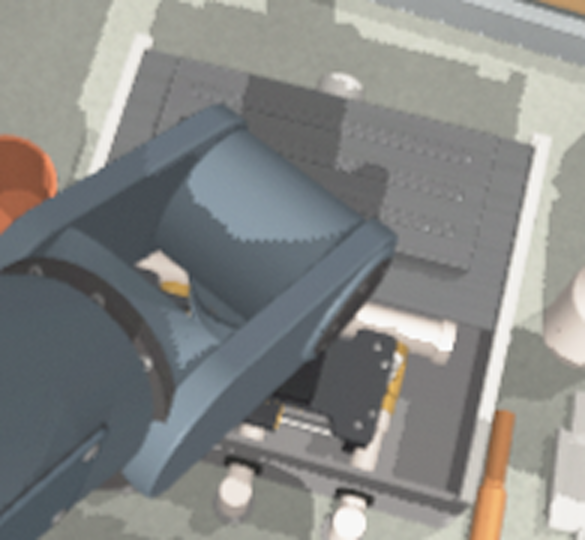

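The cover is fully back, but the arm hides the valves. I'll move it left for a clear view.

Call:
step_arm([
  [-1,0,0.2,0,0],
  [-1,0,0.4,0,0],
  [-1,-0.05,0.6,0,0],
  [-1,-0.1,0.8,0,0],
  [-1,-0.1,1,0,0],
  [-1,-0.1,1,0,0],
])

```text
time_s: 6.4
position: [0.4014, 0.2162, 0.2334]
tcp_rot: [[-0.997, -0.073, 0.005], [-0.073, 0.997, 0.003], [-0.005, 0.003, -1.0]]
force: [0.4, -0.9, 0.4]
opening: 0.007
grasp_force: 0.0
```

```bash
python3 - <<'E'
from rig import *
import cv2
c=capture("top")["color"][:,:,::-1]; cv2.imwrite("pics/top2.png",c)
cv2.imwrite("pics/c2.png",cv2.resize(c[175:255,245:385],None,fx=5.5,fy=5.5,interpolation=cv2.INTER_CUBIC))
E
```

```text
(no output)
```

View pics/c2.png

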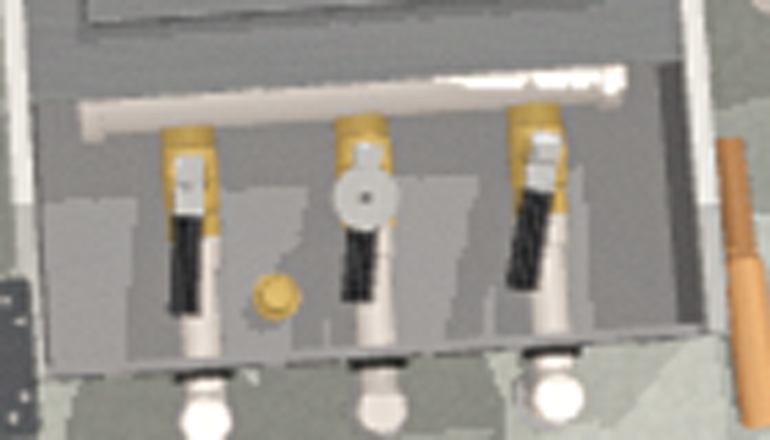

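The middle valve has the round tag, centred at crop (366,197), with its tip at (357,300). The plain tips are at about (184,313) and (522,288), and the coupling is at (277,297).

```bash
python3 - <<'E'
from h import *
q=[.5032,-.04426,.06487]
for n,u,v,z in [("tag",366,197,.097),("tip",357,300,.092),("tipL",184,313,.092),("tipR",522,288,.092)]:
    print(n,(inv(q,ray("top",245+u/5.5,175+v/5.5,z))*1000).round(1))
p=np.array([.02,-.005])
# finger path: radius .060, offset .024 (9+15) from lever axis on the pushed side
for a in [-.45,0,.25,.5,.75,1.0,1.25,1.5,1.571,1.6]:
    d=np.array([-np.cos(a),np.sin(a)]); n=np.array([-np.sin(a),-np.cos(a)])
    w=box(q,*(p+.06*d+.024*n)); print(a,w.round(4), "from view pose /.25",((w-[.3954,.2104])/.25).round(3))
E
```

```text
tag [ 0.7 -2.1]
tip [-55.8   6.4]
tipL [-57.  102.8]
tipR [-54.9 -85.5]
-0.45 [ 0.4831 -0.0984] from view pose /.25 [ 0.351 -1.235]
0 [ 0.4652 -0.0758] from view pose /.25 [ 0.279 -1.145]
0.25 [ 0.4601 -0.0605] from view pose /.25 [ 0.259 -1.084]
0.5 [ 0.459  -0.0444] from view pose /.25 [ 0.254 -1.019]
0.75 [ 0.4618 -0.0286] from view pose /.25 [ 0.266 -0.956]
1.0 [ 0.4685 -0.0139] from view pose /.25 [ 0.293 -0.897]
1.25 [ 0.4787 -0.0014] from view pose /.25 [ 0.333 -0.847]
1.5 [0.4916 0.0082] from view pose /.25 [ 0.385 -0.809]
1.571 [0.4957 0.0104] from view pose /.25 [ 0.401 -0.8  ]
1.6 [0.4974 0.0112] from view pose /.25 [ 0.408 -0.797]
```

Call:
step_arm([
  [-1,0.06,-0.2,0,0],
  [-1,0.12,-0.4,0,0],
  [-1,0.18,-0.6,0,0],
  [-1,0.24,-0.8,0,0],
  [-1,0.268,-1,0,0],
  [-1,0.268,-1,0,0],
])

```text
time_s: 7.05
position: [0.4696, -0.0469, 0.2333]
tcp_rot: [[-0.998, -0.058, 0.005], [-0.058, 0.998, -0.004], [-0.004, -0.004, -1.0]]
force: [0.1, 1.1, 0.6]
opening: 0.003
grasp_force: 0.0
```

Call:
step_arm([
  [-1,0,-0.1,0,0],
  [-1,0,-0.19,0,0],
  [-1,0,-0.19,0,0],
  [-1,0,-0.19,0,0],
  [-1,0,-0.19,-0.15,0],
  [-1,0,-0.19,-0.3,0],
  [-1,0,-0.19,-0.4,0],
  [-1,0,-0.19,-0.48,0],
  [-1,0,-0.19,-0.53,0],
  [-1,0,-0.19,-0.562,0],
  [-1,0,-0.19,-0.562,0],
  [-1,0,-0.19,-0.562,0],
])

```text
time_s: 8.25
position: [0.4665, -0.0869, 0.0929]
tcp_rot: [[-0.998, -0.066, 0.001], [-0.066, 0.998, -0.0], [-0.001, -0.0, -1.0]]
force: [-0.2, -0.1, 0.0]
opening: 0.007
grasp_force: 0.0
```

Call:
step_arm([
  [-1,-0.003,0.022,0,0],
  [-1,-0.005,0.044,0,0],
  [-1,-0.013,0.065,0,-0.027],
  [-1,-0.02,0.086,0,-0.053],
  [-1,-0.026,0.106,0,-0.08],
  [-1,-0.028,0.127,0,-0.106],
  [-1,-0.03,0.149,0,-0.133],
  [-1,-0.03,0.17,0,-0.159],
  [-1,-0.028,0.191,0,-0.186],
  [-1,-0.024,0.212,0,-0.212],
  [-1,-0.019,0.233,0,-0.239],
  [-1,-0.011,0.253,0,-0.265],
  [-1,-0.002,0.273,0,-0.292],
  [-1,0.008,0.292,0,-0.318],
  [-1,0.008,0.292,0,-0.318],
])

```text
time_s: 9.75
position: [0.4667, -0.0133, 0.0929]
tcp_rot: [[-0.596, 0.803, -0.003], [0.803, 0.596, 0.0], [0.002, -0.002, -1.0]]
force: [-3.2, -0.1, 0.5]
opening: 0.008
grasp_force: 1.0
```

Call:
step_arm([
  [-1,0.013,0.017,0,-0.027],
  [-1,0.027,0.034,0,-0.053],
  [-1,0.041,0.05,0,-0.08],
  [-1,0.057,0.064,0,-0.106],
  [-1,0.074,0.077,0,-0.133],
  [-1,0.092,0.088,0,-0.159],
  [-1,0.1,0.093,0,-0.17],
  [-1,0.1,0.093,0,-0.17],
])

```text
time_s: 10.55
position: [0.4906, 0.0102, 0.0923]
tcp_rot: [[-0.105, 0.994, -0.005], [0.994, 0.105, 0.002], [0.002, -0.005, -1.0]]
force: [-4.9, 2.9, 0.0]
opening: 0.005
grasp_force: 1.9
```

Call:
step_arm([
  [-1,0.008,0.001,0,-0.006],
  [-1,0.016,0.001,0,-0.012],
  [-1,0.016,0.001,0,-0.012],
])

```text
time_s: 10.85
position: [0.4953, 0.01, 0.0922]
tcp_rot: [[-0.067, 0.998, -0.004], [0.998, 0.067, 0.001], [0.001, -0.004, -1.0]]
force: [-5.0, 3.3, -1.0]
opening: 0.005
grasp_force: 2.0
```

Call:
step_arm([
  [-1,0.006,0,0,0],
  [-1,0.01,0,0,0],
  [-1,0.01,0,0,0],
])

```text
time_s: 11.15
position: [0.498, 0.0099, 0.0922]
tcp_rot: [[-0.067, 0.998, -0.003], [0.998, 0.067, 0.001], [0.001, -0.003, -1.0]]
force: [-4.3, 3.0, -0.9]
opening: 0.007
grasp_force: 1.9
```

Call:
step_arm([
  [-1,0.006,0,0,0],
  [-1,0.01,0,0,0],
  [-1,0.01,0,0,0],
])

```text
time_s: 11.45
position: [0.5007, 0.0099, 0.0923]
tcp_rot: [[-0.067, 0.998, -0.003], [0.998, 0.067, 0.001], [0.001, -0.003, -1.0]]
force: [-3.8, 2.1, -0.8]
opening: 0.001
grasp_force: 1.9
```

Call:
step_arm([
  [-1,0.006,0,0,0],
  [-1,0.012,0,0,0],
  [-1,0.012,0,0,0],
])

```text
time_s: 11.75
position: [0.5033, 0.01, 0.0923]
tcp_rot: [[-0.067, 0.998, -0.004], [0.998, 0.067, 0.001], [0.002, -0.004, -1.0]]
force: [-5.1, 3.1, -0.4]
opening: 0.002
grasp_force: 2.4
```

Call:
step_arm([
  [-1,0.006,0,0,0],
  [-1,0.01,0,0,0],
  [-1,0.01,0,0,0],
])

```text
time_s: 12.05
position: [0.5034, 0.0101, 0.0922]
tcp_rot: [[-0.067, 0.998, -0.009], [0.998, 0.067, 0.001], [0.002, -0.009, -1.0]]
force: [-9.1, 2.0, 4.4]
opening: 0.001
grasp_force: 4.4
```

Call:
step_arm([
  [-1,0.006,0,0,0],
  [-1,0.01,0,0,0],
  [-1,0.01,0,0,0],
  [-1,-0.03,0,0,0],
  [-1,-0.08,-0.01,0,0],
  [-1,-0.08,-0.01,0,0],
  [-1,-0.08,-0.01,0.15,0],
  [-1,-0.08,-0.01,0.35,0],
  [-1,-0.08,-0.01,0.55,0],
  [-1,-0.08,-0.01,0.6,0],
  [-1,-0.08,-0.01,0.6,0],
])

```text
time_s: 13.15
position: [0.4915, 0.006, 0.2461]
tcp_rot: [[-0.066, 0.998, 0.011], [0.998, 0.066, -0.002], [-0.003, 0.011, -1.0]]
force: [0.2, -0.2, -0.5]
opening: 0.004
grasp_force: 0.0
```

Call:
step_arm([
  [-1,-0.1,0.2,0,0],
  [-1,-0.2,0.4,0,0],
  [-1,-0.3,0.6,0,0],
  [-1,-0.3,0.8,0,0],
  [-1,-0.3,1,0,0],
  [-1,-0.3,1,0,0],
  [-1,-0.3,1,0,0],
])

```text
time_s: 13.85
position: [0.4125, 0.2592, 0.2412]
tcp_rot: [[-0.07, 0.998, -0.0], [0.998, 0.07, 0.0], [0.0, -0.0, -1.0]]
force: [-0.1, -1.2, 0.2]
opening: 0.007
grasp_force: 0.0
```

```bash
python3 - <<'E'
from rig import *
import cv2
c=capture("top")["color"][:,:,::-1]; cv2.imwrite("pics/top3.png",c)
cv2.imwrite("pics/c3.png",cv2.resize(c[115:265,195:395],None,fx=4,fy=4,interpolation=cv2.INTER_CUBIC))
E
```

```text
(no output)
```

View pics/c3.png

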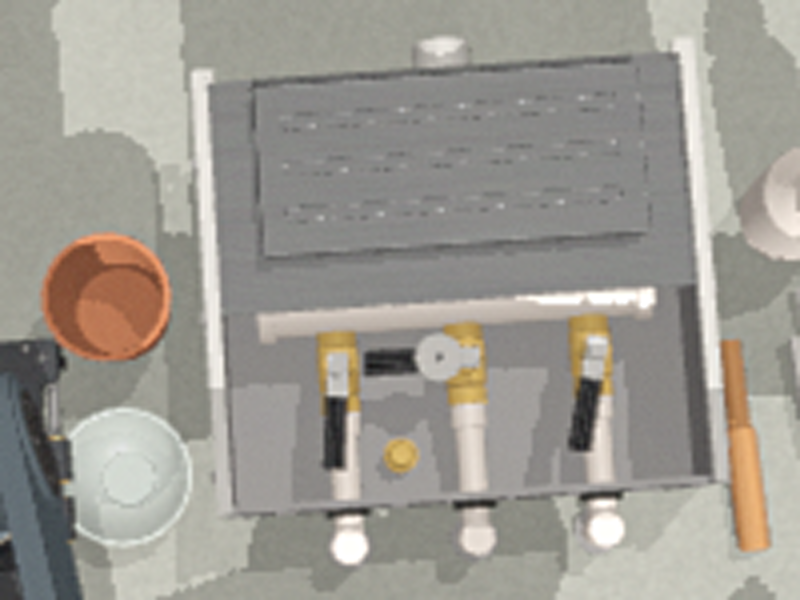

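The tagged lever now lies from (478,355) to (365,363), parallel to the front wall. The cover is back, and the other two levers and the coupling have not moved.

```bash
python3 -c "
from rig import *
print(hand_in())"
```

```text
the job is handed in; nothing more can be done
None
```

I pushed the cover back to its stop, then pushed the tagged (middle) valve's handle clockwise to its stop, square across its pipe; the last picture shows the other two valves and the coupling unmoved, and the job is handed in, with no verdict returned.

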